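Put the microscope accessories back in their foam nests

ROBOT

A 6-joint arm with a two-finger parallel gripper is mounted at the origin on the work surface. World frame = base frame: x ahead of the robot, y to its left, z up, the work surface at z = 0. Lengths are in m, angles in rad, forces in N, time in s.
With the tool pointing down it reaches from about 0.3 to 0.875 m from the base axis. Payload 6.4 kg.
Tool frame: the origin (TCP) lies at the very end of the fingers, on their centre line; the grasp point (between the pads) lies 19 mm behind it; z points along the fingers, y is the line along which they close (so a half turn about z gives the same grasp; the last joint's range is limited). The gripper opens to 85 mm and grips with 20 to 120 N. Pads are 22 mm wide; open, the fingers measure 114 mm over their backs; the gripper's body (76 mm by 85 mm) begins 54 mm behind the grasp point. The pads swing forward as they close: fully open they stand 13 mm farther back than shut.
Start: joints at [0.965, 0.181, 1.607, -0, 1.354, -0.206], TCP at [0.224, 0.53, 0.231] pointing down, gripper open.
Joint ranges: [-2.99, 2.99], [-0.89, 2.07], [0.3, 2.58], [-1.14, 4.28], [0, 2.63], [-3.12, 3.12]. Speed limits (rad/s): [2.57, 2.57, 3.01, 3.14, 3.14, 3.14].

INTERFACE

Orientations are given as a unit quaternion [w, x, y, z].
In Python, from bench import ctrl, camera, calibration, order, outline_of gives the robot as it stands.
- The arm moves only by the tool move_arm, never from a script. Its argument "series" is a list that holds one entry, the list of rows, each a list of 5 numbers: the opening, from 0 (shut) to 1 (fully open), then the shift along the tool's x, y, z in mm, then the turn about the tool's z in rad. A call has exactly 10 rows; each row is the pose to reach, as a shift and turn from the pose commanded when the call began, along the tool's axes at that moment; what a row does not reach only later rows make up. A row lasts 1/12 s, in which the tool goes at most 41.7 mm and 7.16 degrees, less where a joint would pass 70% of its speed; a pose out of reach is approached as far as the arm can. A call with a gripper value outside its range is refused whole. The fingers move at their own pace and stop on an object; the grip force is fixed at half the most. Time passes only in rows, so rows that repeat a pose let the fingers close, or fill a call up. It gives the time, the measured TCP pose, the force, the opening and the grip force at its end, in the units of the state.
- ctrl.get_obs(): the state, without advancing time (a new reading comes with each control period).
- camera(name): name is "side" or "top"; returns (picture, depth): 480x640x3 uint8, blue, green, red; 480x640 float32, m along the optical axis (not along the pixel's ray), 0 where there is no reading.
- calibration(name): a dict with "intrinsics" (3x3 intrinsics, pixels), "k1" (the pictures are not rectified: a ray, as slopes to the right and down, at radius r is drawn at 1 + k1 r^2 times it, then the intrinsics apply), "rvec" (rotation vector, rad) and "tvec" (3), from world to camera coordinates, as OpenCV has them. Camera axes: x right, y down, z forward; pixel columns grow to the right and rows downward; lengths in m; the calibration is good to about 2 mm. A picture is of the moment at which its call begins. calibration takes no time and is no camera call.
- order.hand_in(): hands the job in; it is judged then, once.
Trained networks look in the newest picture that a camera, given by its name, has taken for a name from the list of things; names that differ only in an ending like _2 or _b are one class to them, and where a whole thing is asked for, a point or a joint stands for the part that bears it (a point fixed in the world has none). Each returns a list of dicts, best first, with "conf" (0 to 1); they miss things now and then, are a little off and sometimes report something else, mostly with a low value. They report only what shows in the picture. A call takes as long as a camera call. They do not tell look-alikes from the thing itself.
- outline_of(target, camera): "region" (480x640 bool, what is visible of it) and "bbox" ([centre column, centre row, width, height] in pixels, round what is visible of it).
The state is a dict: "time_s": time; "q": joint angles; "dq": joint speeds; "joint_efforts": joint torques, N m; "eef_pos": TCP position; "eef_rot": TCP orientation; "wrist_force": force on the tool from outside, world axes, zero at the start; "torque": the same for the moment, N m; "opening": opening from 0.0 (shut) to 1.0 (fully open); "grasp_force": force on a finger pad.
Only numpy, scipy, OpenCV 4.12 (cv2) and the standard library are available. Lean on these libraries where they do the work, as an engineer would, in place of code of your own. Each camera call takes 0.05 s, during which the arm holds its last target. There are 200 camera calls.

TASK

Put the four microscope accessories on the bench mat back into the accessory tray, each in the foam nest cut to its outline: the eyepiece in the large round recess, the objective in the small round one, the filter cube in the square one and the slider in the long slot, each seated flat on the floor of its recess, the same way up as it stood on the mat. They are delicate optics, so set them down gently and never let one drop; leave the oil bottle and the slide box where they stand.

Things in the scene. Friction and masses are not known exactly. Their poses are not given: they have to be found in the camera images.
- eyepiece: Loose eyepiece, upright, black rubber eyecup down, silver tube up; 58 mm tall, round about z. From the bottom: eyecup 39 mm across to 12 mm, black body 42 mm across to 25 mm, collar 36 mm across to 29 mm, then the silver tube 30 mm across from 29 to 58 mm: grip it there. About 110 g. Origin: centre of its underside, z up.
- objective: Loose objective standing on its brass thread, front lens up; 47 mm tall, round about z. From the bottom: thread 20 mm across to 5 mm, silver barrel 28 mm across from 5 to 34 mm (dark knurling low down, blue band at 28 to 31 mm), then a cone narrowing from 25 to 15 mm. Grip the barrel between 14 and 34 mm. About 120 g. Origin: centre of its underside, z up.
- cube: Loose fluorescence filter cube: a black square block 38 x 38 mm (x, y) and 36 mm tall, with a round green glass in a silver ring on top and an orange glass on each of its two x faces. About 90 g. Origin: centre of its underside, z up, x and y square to its sides.
- slider: Loose polariser slider lying flat: an aluminium bar 84 mm long (its x axis), 26 mm wide (y), 16 mm thick, with two round windows in the top and a black end at -x. Grip it across its 26 mm width at the middle. About 70 g. Origin: centre of its underside, z up.
- eyepiece_nest: Fixed dark foam block 110 x 110 x 30 mm with a large round recess 58 mm across, 20 mm deep, yellow floor: for the eyepiece. Origin: centre of the block's underside, z up; recess centred on it, floor 10 mm and block top 30 mm above it. The 4 blocks lie side by side, 2 x 2, in a shallow tray (rim below their tops), in any order, on either side of the bench; keep fingertips above the block tops.
- objective_nest: Foam block like the others (110 x 110 x 30 mm, fixed) with a small round recess 44 mm across, 12 mm deep, yellow floor: the nest of the objective. Origin: centre of the block's underside; recess centred on it, its floor 18 mm and the block's top 30 mm above the origin.
- cube_nest: Foam block like the others (110 x 110 x 30 mm, fixed) with a square recess 54 x 54 mm, 12 mm deep, yellow floor: the nest of the filter cube. Origin: centre of the block's underside; recess centred on it and square to its x and y, its floor 18 mm and the block's top 30 mm above the origin.
- slider_nest: Foam block like the others (110 x 110 x 30 mm, fixed) with a long slot 100 mm (along its x axis) by 42 mm (y), 7 mm deep, yellow floor: for the slider, which lies lengthwise in it, either way round. Origin: centre of the block's underside; slot centred on it, its floor 23 mm and the block's top 30 mm above the origin.
- oil: Bystander: loose small amber glass bottle of immersion oil with a white cap, 28 mm across, 66 mm tall, standing in the middle of the blue-green bench mat (2 mm thick, 270 x 280 mm) on which the four loose accessories stand around it. Origin: centre of its underside, z up.
- slide_box: Bystander: loose closed blue box for slides, 84 x 100 mm (x, y) and 35 mm tall, about 300 g, on the bench beyond the tray and the mat. Origin: centre of its underside, z up.
Mind the look-alikes: they are no part of the job. What is shaped like the objective_nest but green is not meant. What is shaped like the eyepiece_nest but green is not meant.

How it is judged:
By the outcome, as a careful person would: the job done as asked, in the order asked, and still so for the second after the job is handed in, with the robot touching nothing.
It also fails if it takes over 141 s, if anything falls off the work surface, if the arm or the gripper's body presses on something with over 40 N, if the wrist force passes 120 N, or if a joint passes its speed limit or range.

## Working session

There is one attempt and no reset: what is moved stays moved. The work goes in short steps, Python scripts to look and compute and a tool call to move; the robot and the scene stay as the last step left them, time stands still between calls to the robot, and variables do not carry over. Pictures are saved under pics/ and viewed, at most 14 in all, crops included, and the job is handed in when it is done.

Besides the shell and the picture viewer there is one more tool, called as name(argument=value, ...) on one line, values as JSON. move_arm: Moves the arm, as the interface text tells. Its arguments: {"type":"object","properties":{"series":{"type":"array","items":{"type":"array","items":{"type":"array","items":{"type":"number"}}}}},"required":["series"]}

```bash
mkdir -p pics
cat > h.py <<'E'
import numpy as np, cv2
from bench import ctrl, camera, calibration, order, outline_of
def cal(n):
    c=calibration(n);K=np.array(c["intrinsics"],float);R=cv2.Rodrigues(np.array(c["rvec"],float))[0];t=np.array(c["tvec"],float).ravel()
    return K,np.array([c["k1"],0,0,0,0],float),R,t
def pts(n,uv,d=None,z=None):
    """pixels -> world, by depth along the axis or by a plane height z"""
    K,D,R,t=cal(n)
    s=cv2.undistortPoints(np.array(uv,float).reshape(-1,1,2),K,D).reshape(-1,2)
    r=np.c_[s,np.ones(len(s))]
    C=-R.T@t; w=r@R
    if d is None: d=(z-C[2])/w[:,2]
    return C+w*np.array(d)[:,None]
def cloud(n,mask,depth):
    v,u=np.nonzero(mask&(depth>0)); return pts(n,np.c_[u,v],depth[v,u])
def proj(n,P):
    K,D,R,t=cal(n); return cv2.projectPoints(np.array(P,float).reshape(-1,3),cv2.Rodrigues(R)[0],t,K,D)[0].reshape(-1,2)
E
python3 - <<'E'
from h import *
print({k:np.round(v,3).tolist() for k,v in ctrl.get_obs().items() if k in("eef_pos","eef_rot","time_s","opening")})
names="eyepiece objective cube slider eyepiece_nest objective_nest cube_nest slider_nest oil slide_box".split()
for n in("top","side"):
    p,d=camera(n); cv2.imwrite(f"pics/{n}0.png",p); np.savez(f"{n}0.npz",p=p,d=d)
    K,D,R,t=cal(n); print(n,"cam at",np.round(-R.T@t,3))
    for k in names:
        for o in outline_of(k,n)[:3]:
            m=o["region"]; P=cloud(n,m,d)
            if len(P)==0: print(k,"no depth");continue
            zt=np.percentile(P[:,2],95)
            T=P[P[:,2]>zt-.004]
            (c,wh,a)=cv2.minAreaRect((T[:,:2]*1000).astype(np.float32))
            print(k,round(o["conf"],2),"bbox",np.round(o["bbox"]).tolist(),"ztop",round(zt*1000),"zmin",round(np.percentile(P[:,2],3)*1000),"rect",np.round(c).tolist(),np.round(wh).tolist(),round(a,1))
E
```

```text
{'time_s': 0.0, 'eef_pos': [0.223, 0.529, 0.23], 'eef_rot': [-0.0, 0.199, 0.98, -0.001], 'opening': 1.003}
top cam at [ 0.489 -0.076  1.04 ]
eyepiece 0.94 bbox [212.0, 339.0, 22.0, 25.0] ztop 61 zmin 1 rect [459.0, 85.0] [27.0, 28.0] 89.8
eyepiece 0.28 bbox [207.0, 259.0, 17.0, 18.0] ztop 50 zmin 17 rect [601.0, 96.0] [14.0, 13.0] 14.9
objective 0.75 bbox [204.0, 257.0, 19.0, 19.0] ztop 50 zmin 10 rect [601.0, 96.0] [14.0, 13.0] 14.9
cube 0.84 bbox [111.0, 332.0, 26.0, 28.0] ztop 40 zmin 10 rect [475.0, 263.0] [36.0, 36.0] 84.0
slider 0.59 bbox [128.0, 243.0, 50.0, 26.0] ztop 20 zmin 4 rect [628.0, 238.0] [27.0, 85.0] 12.3
eyepiece_nest 0.68 bbox [495.0, 286.0, 76.0, 69.0] ztop 32 zmin 7 rect [547.0, -409.0] [109.0, 111.0] 4.5
eyepiece_nest 0.62 bbox [391.0, 265.0, 65.0, 69.0] ztop 36 zmin 12 rect [583.0, -226.0] [109.0, 111.0] 2.1
objective_nest 0.83 bbox [373.0, 156.0, 75.0, 72.0] ztop 32 zmin 11 rect [784.0, -203.0] [111.0, 111.0] 12.8
objective_nest 0.57 bbox [328.0, 269.0, 72.0, 68.0] ztop 36 zmin 21 rect [579.0, -116.0] [111.0, 110.0] 1.9
cube_nest 0.68 bbox [396.0, 331.0, 70.0
[... 1321 characters left out ...]
ox [329.0, 260.0, 66.0, 48.0] ztop 37 zmin 22 rect [579.0, -117.0] [113.0, 111.0] 1.4
objective_nest 0.79 bbox [423.0, 242.0, 62.0, 55.0] ztop 32 zmin 2 rect [783.0, -203.0] [114.0, 112.0] 12.9
objective_nest 0.69 bbox [274.0, 212.0, 13.0, 19.0] ztop 49 zmin 4 rect [599.0, 93.0] [24.0, 12.0] 51.6
cube_nest 0.62 bbox [327.0, 324.0, 79.0, 67.0] ztop 36 zmin 14 rect [472.0, -232.0] [113.0, 114.0] 1.3
slider_nest 0.79 bbox [290.0, 292.0, 76.0, 60.0] ztop 36 zmin 20 rect [469.0, -121.0] [115.0, 112.0] 2.6
oil 0.71 bbox [233.0, 208.0, 12.0, 27.0] ztop 66 zmin 1 rect [534.0, 162.0] [14.0, 13.0] 42.0
slide_box 0.92 bbox [365.0, 202.0, 53.0, 42.0] ztop 38 zmin 6 rect [784.0, -32.0] [87.0, 100.0] 14.8
```

View pics/top0.png

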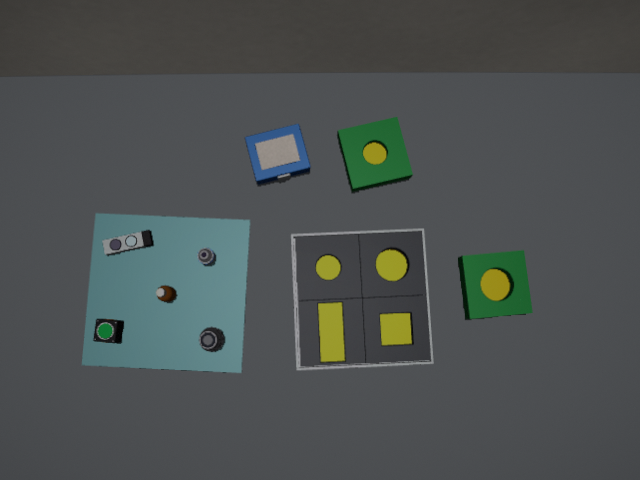

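View pics/side0.png

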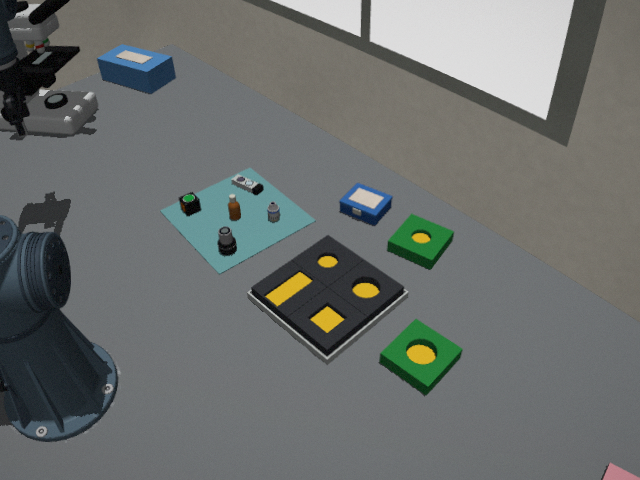

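Both views agree. The dark 2×2 tray in the top picture has the small round recess at (328,267), large round at (391,265), slot at (331,332) and square at (396,328). The green look-alikes are at (375,153) and (495,285). The pieces are the eyepiece (208,340), objective (206,256), cube (108,331) and slider (128,243), with the oil at (166,293). What could be mistaken: the green blocks for the round nests, and the oil bottle for the objective or eyepiece. I choose the four dark blocks. Next I measure the recess floors and the yaws.

Run:
```python
from h import *
N={"objN":(579,-117),"eyeN":(583,-227),"sliN":(470,-120),"cubN":(473,-230)}
for n in("top","side"):
    z=np.load(n+"0.npz");p,d=z["p"],z["d"]
    b,g,r=[p[...,i].astype(int) for i in range(3)]
    yel=(r>120)&(g>100)&(b<80)
    v,u=np.nonzero(yel&(d>0));P=pts(n,np.c_[u,v],d[v,u])*1000
    v,u=np.nonzero(d>0);A=pts(n,np.c_[u,v],d[v,u])*1000
    for k,c in N.items():
        Q=P[np.abs(P[:,:2]-c).max(1)<54]; zf=np.median(Q[:,2])
        q,wh,a=cv2.minAreaRect(Q[:,:2].astype(np.float32))
        B=A[np.abs(A[:,:2]-c).max(1)<50]; 
        print(n,k,"floor",round(zf,1),"top",round(np.median(B[B[:,2]>zf+4][:,2]),1),"c",np.round(q,1),np.round(wh),round(a,1))
    M=A[(abs(A[:,0]-540)<60)&(abs(A[:,1]-165)<60)]; print("mat z",np.median(M[:,2]), "bench z",np.median(A[(abs(A[:,0]-330)<40)&(abs(A[:,1]-0)<60)][:,2]))
t=np.load("top0.npz")["p"];s=np.load("side0.npz")["p"]
c=lambda p,x,y,w,h:cv2.resize(p[y:y+h,x:x+w],(400,300),interpolation=cv2.INTER_CUBIC)
cv2.imwrite("pics/crop0.png",np.vstack([np.hstack([c(t,85,305,52,39),c(t,95,220,64,48)]),np.hstack([c(s,165,175,112,84),c(t,290,225,192,144)])]))
```

```text
top objN floor 21.8 top 32.9 c [ 579.5 -115.7] [40. 41.] 89.1
top eyeN floor 13.9 top 32.8 c [ 583.6 -227.4] [54. 52.] 72.7
top sliN floor 26.8 top 33.3 c [ 469.1 -119.5] [98. 40.] 2.0
top cubN floor 21.7 top 33.0 c [ 472.9 -231.1] [52. 52.] 2.2
mat z 1.1630018295052391 bench z -1.187048820743719
side objN floor 23.3 top 33.8 c [ 578.  -115.7] [46. 40.] 31.8
side eyeN floor 14.8 top 33.6 c [ 581.9 -224.5] [59. 50.] 13.6
side sliN floor 27.5 top 34.0 c [ 467.8 -121.4] [102.  47.] 1.9
side cubN floor 22.2 top 33.4 c [ 472.4 -227.9] [58. 52.] 5.0
mat z 2.405713006924437 bench z -0.7768486741502878
```

View pics/crop0.png

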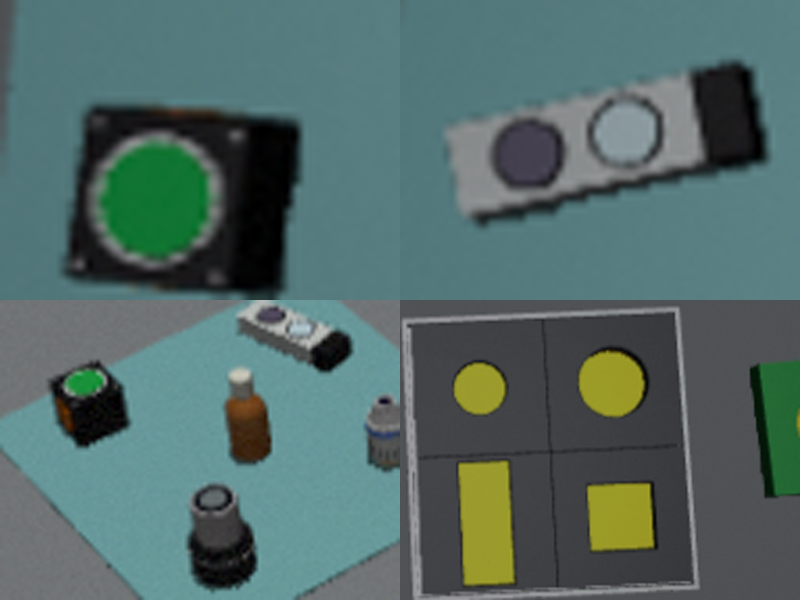

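The crop confirms the choice. The cube's orange glasses face ±x, so I grip its plain ±y faces. The slider's black end points to -y, and the dark tray with its four yellow floors is clear. Block tops are at z≈34 mm with floors at about 14, 22, 22 and 27, and the mat is at 2. First move: to above the eyepiece, turning the tool square to the world.

move_arm(series=[[[1,-39,-32,0,-0.1],[1,-78,-60,0,-0.2],[1,-110,-90,0,-0.3],[1,-140,-115,0,-0.4],[1,-170,-139,0,-0.4],[1,-200,-164,0,-0.4],[1,-230,-188,0,-0.4],[1,-260,-212,0,-0.4],[1,-290,-237,0,-0.4],[1,-310,-253,0,-0.4]]])

```text
time_s: 1.93
eef_pos: [0.4122, 0.1728, 0.2317]
eef_rot: [0.001, 0.001, 1.0, -0.0]
wrist_force: [0.3, 1.2, -0.6]
opening: 1.003
grasp_force: 0.0
```

move_arm(series=[[[1,-12,-22,15,0],[1,-24,-44,35,0],[1,-35,-66,55,0],[1,-41,-78,75,0],[1,-45,-86,95,0],[1,-46,-88,110,0],[1,-46,-88,110,0],[1,-46,-88,110,0],[1,-46,-88,110,0],[1,-46,-88,110,0]]])

```text
time_s: 2.77
eef_pos: [0.4578, 0.0883, 0.1227]
eef_rot: [0.001, -0.0, 1.0, -0.0]
wrist_force: [0.3, 0.1, 0.1]
opening: 1.002
grasp_force: 0.0
```

Run:
```python
from h import *
o=ctrl.get_obs();print(np.round(o["eef_pos"],4),np.round(o["q"],2))
ps=[]
for n in("top","side"):
    p,d=camera(n)
    u,v=proj(n,[[.4575,.0845,.06]])[0].astype(int); ps.append(cv2.resize(p[v-60:v+60,u-80:u+80],(400,300)))
cv2.imwrite("pics/e1.png",np.hstack(ps))
```

```text
[0.4578 0.0883 0.1227] [-0.06  0.07  1.97  0.    1.1  -1.64]
```

View pics/e1.png

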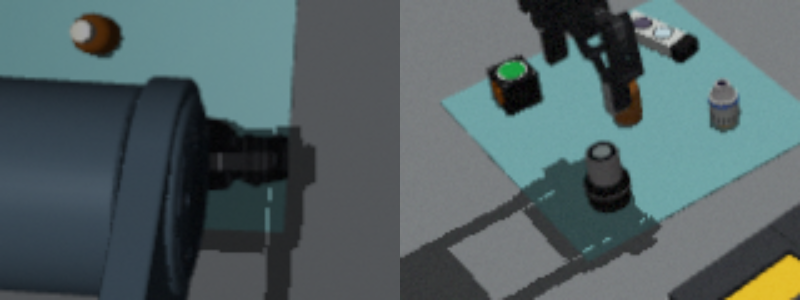

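move_arm(series=[[[0.8,0,-4,15,0],[0.8,0,-4,32,0],[0.8,0,-4,49,0],[0.8,0,-4,64,0],[0.8,0,-4,75,0],[0.8,0,-4,84,0],[0.8,0,-4,88,0],[0.8,0,-4,88,0],[0.8,0,-4,88,0],[0.6,0,-4,88,0]]])

```text
time_s: 3.7
eef_pos: [0.4576, 0.084, 0.0341]
eef_rot: [0.001, -0.0, 1.0, -0.0]
wrist_force: [-0.9, -0.3, -0.5]
opening: 0.681
grasp_force: 0.0
```

move_arm(series=[[[0.5,0,0,0,0],[0.4,0,0,0,0],[0.35,0,0,0,0],[0.3,0,0,0,0],[0.2,0,0,0,0],[0.1,0,0,0,0],[0,0,0,0,0],[0,0,0,0,0],[0,0,0,0,0],[0,0,0,0,0]]])

```text
time_s: 4.53
eef_pos: [0.4574, 0.0841, 0.034]
eef_rot: [0.0, -0.0, 1.0, 0.0]
wrist_force: [-1.6, 0.2, 6.1]
opening: 0.332
grasp_force: 58.8
```

move_arm(series=[[[0,0,0,-5,0],[0,0,0,-14,0],[0,0,0,-28,0],[0,0,0,-44,0],[0,0,-8,-58,0],[0,-6,-22,-68,0],[0,-16,-44,-75,0],[0,-28,-70,-75,0],[0,-40,-98,-75,0],[0,-51,-126,-75,0]]])

```text
time_s: 5.37
eef_pos: [0.5086, -0.0432, 0.1094]
eef_rot: [0.001, -0.0, 1.0, -0.0]
wrist_force: [0.7, -0.2, -2.1]
opening: 0.331
grasp_force: 59.3
```

move_arm(series=[[[0,-11,-28,0,0],[0,-22,-56,0,0],[0,-33,-84,0,0],[0,-44,-111,0,0],[0,-54,-136,0,0],[0,-62,-157,0,0],[0,-69,-172,0,0],[0,-73,-181,0,0],[0,-75,-185,0,0],[0,-75,-185,0,0]]])

```text
time_s: 6.2
eef_pos: [0.583, -0.2274, 0.1084]
eef_rot: [-0.0, 0.0, 1.0, 0.0]
wrist_force: [-1.7, 0.8, -2.5]
opening: 0.334
grasp_force: 59.3
```

move_arm(series=[[[0,0,1,4,0],[0,0,1,13,0],[0,0,1,24,0],[0,0,1,34,0],[0,0,1,43,0],[0,0,1,50,0],[0,0,1,54,0],[0,0,1,56,0],[0,0,1,57,0],[0,0,1,57,0]]])

```text
time_s: 7.03
eef_pos: [0.5831, -0.2262, 0.0514]
eef_rot: [0.0, -0.0, 1.0, -0.0]
wrist_force: [0.6, -0.2, -1.6]
opening: 0.332
grasp_force: 59.3
```

move_arm(series=[[[0,0,0,0.5,0],[0,0,0,1,0],[0,0,0,1.5,0],[0,0,0,2,0],[0,0,0,2.5,0],[0,0,0,3,0],[0,0,0,3.5,0],[0,0,0,4,0],[0,0,0,4,0],[0,0,0,4,0]]])

```text
time_s: 7.87
eef_pos: [0.5829, -0.226, 0.0472]
eef_rot: [-0.0, -0.0, 1.0, 0.0]
wrist_force: [0.8, 0.1, -2.2]
opening: 0.331
grasp_force: 59.3
```

Run:
```python
from h import *
p,d=camera("side");u,v=proj("side",[[.583,-.227,.05]])[0].astype(int)
cv2.imwrite("pics/e2.png",cv2.resize(p[v-45:v+45,u-60:u+60],(640,480),interpolation=cv2.INTER_CUBIC))
print(ctrl.get_obs()["wrist_force"],ctrl.get_obs()["eef_pos"])
```

```text
[ 0.63642245 -0.08405598 -1.49521101] [ 0.582957   -0.22599251  0.04726374]
```

View pics/e2.png

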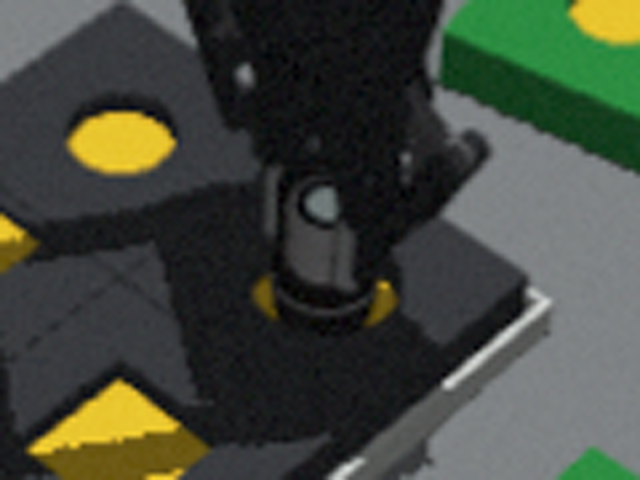

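The eyepiece is centred in the large round recess, with yellow showing evenly on both sides at (265,290) and (385,295). I lower slowly until contact.

move_arm(series=[[[0,0,0,0.3,0],[0,0,0,0.6,0],[0,0,0,0.9,0],[0,0,0,1.2,0],[0,0,0,1.4,0],[0,0,0,1.6,0],[0,0,0,1.8,0],[0,0,0,2,0],[0,0,0,2,0],[0,0,0,2,0]]])

```text
time_s: 8.75
eef_pos: [0.5831, -0.226, 0.0461]
eef_rot: [0.0, -0.0, 1.0, -0.0]
wrist_force: [-3.7, 2.8, 5.5]
opening: 0.333
grasp_force: 59.6
```

move_arm(series=[[[0.33,0,0,0,0],[0.35,0,0,0,0],[0.37,0,0,0,0],[0.4,0,0,0,0],[0.45,0,0,0,0],[0.5,0,0,0,0],[0.55,0,0,0,0],[0.6,0,0,0,0],[0.6,0,0,0,0],[0.6,0,0,0,0]]])

```text
time_s: 9.58
eef_pos: [0.5829, -0.226, 0.0453]
eef_rot: [-0.0, -0.0, 1.0, -0.0]
wrist_force: [-0.3, -0.2, 0.5]
opening: 0.602
grasp_force: 0.0
```

move_arm(series=[[[0.65,0,0,-4,0],[0.7,0,0,-14,0],[0.7,0,0,-30,0],[0.7,0,0,-50,0],[0.7,0,0,-75,0],[0.7,0,20,-90,0],[0.7,0,50,-95,0],[0.7,-2,85,-95,0],[0.7,-5,120,-95,0],[0.7,-8,155,-95,0]]])

```text
time_s: 10.42
eef_pos: [0.5912, -0.0699, 0.1419]
eef_rot: [0.001, 0.0, 1.0, -0.0]
wrist_force: [0.8, -0.1, 0.3]
opening: 0.7
grasp_force: 0.0
```

move_arm(series=[[[0.7,-1,35,0,0],[0.7,-3,70,0,0],[0.7,-5,100,0,0],[0.7,-7,130,0,0],[0.7,-9,150,0,0],[0.7,-9,162,5,0],[0.7,-9,165,15,0],[0.7,-9,165,30,0],[0.7,-9,165,45,0],[0.7,-9,165,50,0]]])

```text
time_s: 11.25
eef_pos: [0.598, 0.0929, 0.0873]
eef_rot: [-0.002, 0.0, 1.0, -0.0]
wrist_force: [-1.1, 0.1, -0.6]
opening: 0.699
grasp_force: 0.0
```

Run:
```python
from h import *
print(np.round(ctrl.get_obs()["eef_pos"],4))
p,d=camera("side");ps=[]
for P in([.6,.0945,.05],[.583,-.227,.05]):
    u,v=proj("side",[P])[0].astype(int)
    ps.append(cv2.resize(p[v-45:v+45,u-60:u+60],(400,300),interpolation=cv2.INTER_CUBIC))
cv2.imwrite("pics/o1.png",np.hstack(ps))
```

```text
[0.598  0.0929 0.0873]
```

View pics/o1.png

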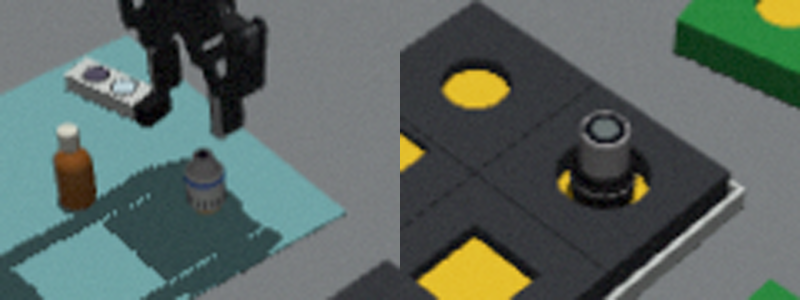

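Left crop: the fingers are above the objective at (205,180). Right crop: the eyepiece stands upright in its recess at (603,165). I descend on the objective.

move_arm(series=[[[0.7,0,0,0,0],[0.7,0,0,5,0],[0.7,0,0,14,0],[0.7,0,0,26,0],[0.7,0,0,37,0],[0.7,0,0,45,0],[0.7,0,0,50,0],[0.7,0,0,52,0],[0.7,0,0,52,0],[0.7,0,0,52,0]]])

```text
time_s: 12.13
eef_pos: [0.6001, 0.094, 0.0384]
eef_rot: [0.0, -0.0, 1.0, -0.0]
wrist_force: [-0.3, -0.8, 0.2]
opening: 0.707
grasp_force: 0.0
```

move_arm(series=[[[0.7,0,0,5,0],[0.7,0,0,11,0],[0.7,0,0,17,0],[0.7,0,0,20,0],[0.6,0,0,20,0],[0.5,0,0,20,0],[0.42,0,0,20,0],[0.37,0,0,20,0],[0.33,0,0,20,0],[0.3,0,0,20,0]]])

```text
time_s: 12.97
eef_pos: [0.6003, 0.0941, 0.0189]
eef_rot: [0.0, -0.0, 1.0, 0.0]
wrist_force: [-0.6, 1.6, 2.6]
opening: 0.314
grasp_force: 38.4
```

move_arm(series=[[[0.25,0,0,0,0],[0.2,0,0,0,0],[0.1,0,0,0,0],[0,0,0,0,0],[0,0,0,0,0],[0,0,0,0,0],[0,0,0,-2,0],[0,0,0,-6,0],[0,0,0,-14,0],[0,0,0,-25,0]]])

```text
time_s: 13.8
eef_pos: [0.5989, 0.0939, 0.0429]
eef_rot: [-0.001, -0.0, 1.0, -0.0]
wrist_force: [0.5, 0.5, -0.1]
opening: 0.299
grasp_force: 59.0
```

move_arm(series=[[[0,0,0,-15,0],[0,0,0,-32,0],[0,0,-8,-48,0],[0,2,-22,-58,0],[0,4,-42,-65,0],[0,7,-68,-65,0],[0,10,-96,-65,0],[0,13,-124,-65,0],[0,15,-150,-65,0],[0,17,-172,-65,0]]])

```text
time_s: 14.63
eef_pos: [0.5824, -0.0807, 0.109]
eef_rot: [0.0, 0.0, 1.0, -0.0]
wrist_force: [0.7, 0.0, -1.6]
opening: 0.301
grasp_force: 59.0
```

move_arm(series=[[[0,2,-16,0,0],[0,3,-28,0,0],[0,4,-36,2,0],[0,4,-38,8,0],[0,4,-38,16,0],[0,4,-38,26,0],[0,4,-38,34,0],[0,4,-38,38,0],[0,4,-38,40,0],[0,4,-38,40,0]]])

```text
time_s: 15.47
eef_pos: [0.5785, -0.1152, 0.0673]
eef_rot: [-0.001, -0.001, 1.0, 0.0]
wrist_force: [-0.6, -0.9, -0.9]
opening: 0.3
grasp_force: 59.0
```

move_arm(series=[[[0,-1,-1,3,0],[0,-1,-1,8,0],[0,-1,-1,13,0],[0,-1,-1,17,0],[0,-1,-1,20,0],[0,-1,-1,22,0],[0,-1,-1,23,0],[0,-1,-1,24,0],[0,-1,-1,24,0],[0,-1,-1,24,0]]])

```text
time_s: 16.3
eef_pos: [0.58, -0.1171, 0.0444]
eef_rot: [0.0, -0.0, 1.0, -0.0]
wrist_force: [-0.3, -0.1, -1.7]
opening: 0.299
grasp_force: 59.0
```

move_arm(series=[[[0,0,0,0.4,0],[0,0,0,0.8,0],[0,0,0,1.2,0],[0,0,0,1.6,0],[0,0,0,1.9,0],[0,0,0,2.2,0],[0,0,0,2.5,0],[0,0,0,2.8,0],[0,0,0,3,0],[0,0,0,3,0]]])

```text
time_s: 17.13
eef_pos: [0.5799, -0.117, 0.0412]
eef_rot: [-0.0, -0.0, 1.0, 0.0]
wrist_force: [-0.1, 0.0, -1.0]
opening: 0.296
grasp_force: 59.0
```

Run:
```python
from h import *
p,d=camera("side");u,v=proj("side",[[.579,-.1165,.05]])[0].astype(int)
cv2.imwrite("pics/o2.png",cv2.resize(p[v-45:v+45,u-60:u+60],(480,360),interpolation=cv2.INTER_CUBIC))
```

```text
(no output)
```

View pics/o2.png

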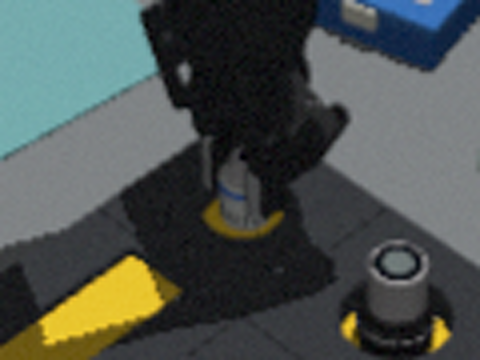

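The objective is centred in the small recess at (242,215), so I lower it on slowly.

move_arm(series=[[[0,0,0,0.3,0],[0,0,0,0.6,0],[0,0,0,0.9,0],[0,0,0,1.2,0],[0,0,0,1.5,0],[0,0,0,1.8,0],[0,0,0,2,0],[0,0,0,2.2,0],[0,0,0,2.4,0],[0,0,0,2.4,0]]])

```text
time_s: 18.02
eef_pos: [0.58, -0.117, 0.039]
eef_rot: [-0.0, -0.0, 1.0, -0.0]
wrist_force: [-1.2, 0.2, 0.6]
opening: 0.302
grasp_force: 59.1
```

move_arm(series=[[[0,0,0,0.2,0],[0,0,0,0.4,0],[0,0,0,0.6,0],[0,0,0,0.6,0],[0.3,0,0,0.6,0],[0.32,0,0,0.6,0],[0.35,0,0,0.6,0],[0.4,0,0,0.6,0],[0.45,0,0,0.6,0],[0.5,0,0,0.6,0]]])

```text
time_s: 18.85
eef_pos: [0.5799, -0.117, 0.0381]
eef_rot: [-0.0, -0.0, 1.0, 0.0]
wrist_force: [-0.4, 1.8, 0.7]
opening: 0.499
grasp_force: 0.0
```

move_arm(series=[[[0.6,0,0,0,0],[0.7,0,0,0,0],[0.75,0,0,-5,0],[0.75,0,0,-18,0],[0.75,0,0,-38,0],[0.75,0,0,-63,0],[0.75,2,15,-85,0.02],[0.75,8,45,-95,0.05],[0.75,17,80,-95,0.08],[0.75,26,115,-95,0.1]]])

```text
time_s: 19.68
eef_pos: [0.5549, -0.0016, 0.1361]
eef_rot: [0.002, 0.051, 0.999, -0.0]
wrist_force: [-0.0, -0.9, -0.0]
opening: 0.747
grasp_force: 0.0
```

move_arm(series=[[[0.75,15,35,0,0],[0.75,30,70,0,0],[0.75,44,105,0,0],[0.75,58,140,0,0],[0.75,72,172,0,0],[0.75,85,203,0,0],[0.75,96,230,0,0],[0.75,104,247,0,0],[0.75,107,255,0,0],[0.75,107,255,0,0]]])

```text
time_s: 20.52
eef_pos: [0.4726, 0.2639, 0.1343]
eef_rot: [0.001, 0.049, 0.999, 0.0]
wrist_force: [0.2, 0.6, -0.3]
opening: 0.747
grasp_force: 0.0
```

move_arm(series=[[[0.75,0,0,5,0],[0.75,0,0,15,0],[0.75,0,0,28,0],[0.75,0,0,40,0],[0.75,0,0,50,0],[0.75,0,0,57,0],[0.75,0,0,60,0],[0.75,0,0,60,0],[0.75,0,0,60,0],[0.75,0,0,60,0]]])

```text
time_s: 21.35
eef_pos: [0.4734, 0.2626, 0.0739]
eef_rot: [0.001, 0.05, 0.999, 0.0]
wrist_force: [0.1, -0.1, -0.1]
opening: 0.75
grasp_force: 0.0
```

Run:
```python
from h import *
print(np.round(ctrl.get_obs()["eef_pos"],4))
p,d=camera("side");ps=[]
for P in([.473,.2625,.05],[.579,-.12,.04]):
    u,v=proj("side",[P])[0].astype(int)
    ps.append(cv2.resize(p[v-45:v+45,u-60:u+60],(400,300),interpolation=cv2.INTER_CUBIC))
cv2.imwrite("pics/c1.png",np.hstack(ps))
```

```text
[0.4734 0.2626 0.0739]
```

View pics/c1.png

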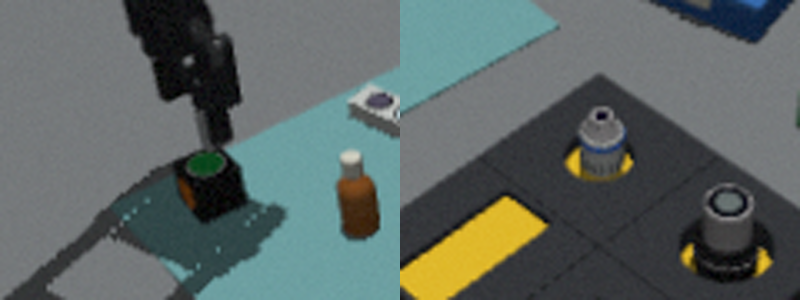

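Objective seated upright at (602,145) of the right crop. In the left crop the fingers straddle the cube's plain faces, with the orange glass at (187,190) facing -x. I descend.

move_arm(series=[[[0.75,0,0,5,0],[0.75,0,0,14,0],[0.75,0,0,26,0],[0.75,0,0,38,0],[0.75,0,0,48,0],[0.75,0,0,53,0],[0.75,0,0,55,0],[0.75,0,0,55,0],[0.65,0,0,55,0],[0.57,0,0,55,0]]])

```text
time_s: 22.23
eef_pos: [0.4734, 0.2626, 0.0188]
eef_rot: [0.0, 0.05, 0.999, 0.0]
wrist_force: [0.4, -0.1, 0.8]
opening: 0.57
grasp_force: 0.0
```

move_arm(series=[[[0.52,0,0,0,0],[0.48,0,0,0,0],[0.44,0,0,0,0],[0.4,0,0,0,0],[0.35,0,0,0,0],[0.3,0,0,0,0],[0.2,0,0,0,0],[0.1,0,0,0,0],[0,0,0,0,0],[0,0,0,0,0]]])

```text
time_s: 23.07
eef_pos: [0.4735, 0.2627, 0.0192]
eef_rot: [0.001, 0.05, 0.999, 0.0]
wrist_force: [-1.0, -0.0, 5.5]
opening: 0.428
grasp_force: 60.7
```

move_arm(series=[[[0,0,0,-5,0],[0,0,0,-14,0],[0,0,0,-28,0],[0,0,0,-45,0],[0,-1,-12,-62,0],[0,-3,-32,-76,0],[0,-6,-58,-84,0],[0,-9,-88,-88,0],[0,-12,-120,-88,0],[0,-15,-152,-88,0]]])

```text
time_s: 23.9
eef_pos: [0.4727, 0.1085, 0.1074]
eef_rot: [0.001, 0.049, 0.999, -0.0]
wrist_force: [0.0, -0.2, -0.8]
opening: 0.423
grasp_force: 60.2
```

move_arm(series=[[[0,-3,-33,0,-0.02],[0,-6,-66,0,-0.04],[0,-10,-100,0,-0.06],[0,-13,-134,0,-0.08],[0,-17,-168,0,-0.1],[0,-20,-202,0,-0.12],[0,-24,-236,0,-0.14],[0,-27,-268,0,-0.14],[0,-30,-296,0,-0.14],[0,-32,-316,0,-0.14]]])

```text
time_s: 24.73
eef_pos: [0.4728, -0.2108, 0.1071]
eef_rot: [0.0, -0.019, 1.0, -0.001]
wrist_force: [0.1, 0.1, 0.3]
opening: 0.432
grasp_force: 60.2
```

move_arm(series=[[[0,0,-10,0,0],[0,0,-16,3,0],[0,0,-19,10,0],[0,0,-19,20,0],[0,0,-19,32,0],[0,0,-19,43,0],[0,0,-19,52,0],[0,0,-19,58,0],[0,0,-19,60,0],[0,0,-19,60,0]]])

```text
time_s: 25.57
eef_pos: [0.4734, -0.2263, 0.0454]
eef_rot: [-0.001, -0.02, 1.0, 0.001]
wrist_force: [0.6, 0.7, -0.6]
opening: 0.434
grasp_force: 60.2
```

Run:
```python
from h import *
o=ctrl.get_obs();print(np.round(o["eef_pos"],4),o["eef_rot"])
p,d=camera("side");ps=[]
u,v=proj("side",[[.473,-.23,.05]])[0].astype(int)
ps=cv2.resize(p[v-45:v+45,u-60:u+60],(480,360),interpolation=cv2.INTER_CUBIC)
cv2.imwrite("pics/c2.png",ps)
```

```text
[ 0.4734 -0.2263  0.0454] [-6.24271242e-04 -2.02925643e-02  9.99793759e-01  5.11685672e-04]
```

View pics/c2.png

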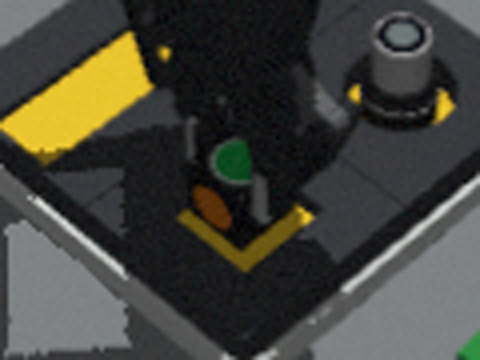

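The cube sits inside the square recess outline, about 4 mm short in y. I correct that and lower.

move_arm(series=[[[0,0,-2,0,0],[0,0,-3.5,0,0],[0,0,-3.5,1,0],[0,0,-3.5,2,0],[0,0,-3.5,3,0],[0,0,-3.5,3.5,0],[0,0,-3.5,4,0],[0,0,-3.5,4.3,0],[0,0,-3.5,4.6,0],[0,0,-3.5,4.6,0]]])

```text
time_s: 26.45
eef_pos: [0.4739, -0.2304, 0.0416]
eef_rot: [-0.0, -0.02, 1.0, 0.0]
wrist_force: [0.1, -0.3, -0.3]
opening: 0.43
grasp_force: 60.2
```

move_arm(series=[[[0,0,0,0.2,0],[0,0,0,0.4,0],[0,0,0,0.6,0],[0,0,0,0.8,0],[0,0,0,1,0],[0,0,0,1.2,0],[0,0,0,1.4,0],[0,0,0,1.6,0],[0,0,0,1.8,0],[0,0,0,1.8,0]]])

```text
time_s: 27.28
eef_pos: [0.4739, -0.2304, 0.0399]
eef_rot: [-0.0, -0.02, 1.0, 0.0]
wrist_force: [-0.4, -0.9, -1.2]
opening: 0.43
grasp_force: 60.2
```

move_arm(series=[[[0,0,0,0.2,0],[0,0,0,0.4,0],[0,0,0,0.6,0],[0,0,0,0.8,0],[0,0,0,1,0],[0,0,0,1.2,0],[0,0,0,1.4,0],[0,0,0,1.5,0],[0,0,0,1.5,0],[0,0,0,1.5,0]]])

```text
time_s: 28.12
eef_pos: [0.4739, -0.2305, 0.0392]
eef_rot: [-0.0, -0.02, 1.0, -0.0]
wrist_force: [-4.0, 1.6, 8.4]
opening: 0.429
grasp_force: 61.3
```

move_arm(series=[[[0.43,0,0,0,0],[0.45,0,0,0,0],[0.48,0,0,0,0],[0.53,0,0,0,0],[0.6,0,0,0,0],[0.7,0,0,0,0],[0.75,0,0,-2,0],[0.75,0,0,-8,0],[0.75,0,0,-24,0],[0.75,0,0,-48,0]]])

```text
time_s: 28.95
eef_pos: [0.4724, -0.2293, 0.0853]
eef_rot: [-0.002, -0.02, 1.0, 0.001]
wrist_force: [0.6, -0.7, 0.8]
opening: 0.751
grasp_force: 0.0
```

move_arm(series=[[[0.75,0,0,-25,0],[0.75,-3,10,-45,0.05],[0.75,-12,30,-50,0.15],[0.75,-24,64,-50,0.25],[0.75,-36,98,-50,0.35],[0.75,-48,132,-50,0.45],[0.75,-60,166,-50,0.55],[0.75,-72,200,-50,0.65],[0.75,-84,234,-50,0.75],[0.75,-96,266,-50,0.85]]])

```text
time_s: 29.78
eef_pos: [0.5595, 0.0412, 0.1371]
eef_rot: [0.0, 0.396, 0.918, 0.0]
wrist_force: [0.1, -0.6, -0.8]
opening: 0.747
grasp_force: 0.0
```

move_arm(series=[[[0.75,16,30,0,0.1],[0.75,32,60,0,0.2],[0.75,48,90,0,0.3],[0.75,63,118,0,0.4],[0.75,77,144,0,0.5],[0.75,87,164,0,0.54],[0.75,94,177,5,0.54],[0.75,97,182,15,0.54],[0.75,97,182,30,0.54],[0.75,97,182,45,0.54]]])

```text
time_s: 30.62
eef_pos: [0.6238, 0.2346, 0.0904]
eef_rot: [0.0, 0.624, 0.781, -0.0]
wrist_force: [0.4, -0.2, -1.0]
opening: 0.749
grasp_force: 0.0
```

move_arm(series=[[[0.75,0,0,10,0],[0.75,0,0,18,0],[0.75,0,0,22,0],[0.75,0,0,25,0],[0.75,0,0,25,0],[0.75,0,0,25,0],[0.75,0,0,25,0],[0.75,0,0,25,0],[0.75,0,0,25,0],[0.75,0,0,25,0]]])

```text
time_s: 31.45
eef_pos: [0.6242, 0.235, 0.0668]
eef_rot: [0.0, 0.625, 0.781, 0.0]
wrist_force: [-0.5, -0.3, 0.4]
opening: 0.749
grasp_force: 0.0
```

Run:
```python
from h import *
p,d=camera("side");ps=[]
for P in([.627,.2375,.03],[.473,-.23,.04]):
    u,v=proj("side",[P])[0].astype(int)
    ps.append(cv2.resize(p[v-45:v+45,u-60:u+60],(400,300),interpolation=cv2.INTER_CUBIC))
cv2.imwrite("pics/s1.png",np.hstack(ps))
```

```text
(no output)
```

View pics/s1.png

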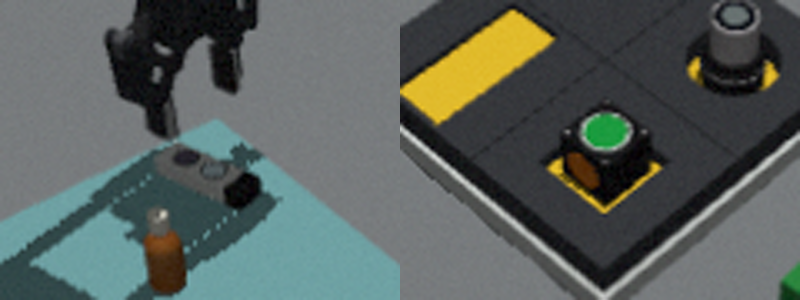

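The cube is seated square at (605,150) of the right crop. In the left crop the fingers straddle the slider. I descend.

move_arm(series=[[[0.75,2,3,5,0],[0.75,2,3,14,0],[0.75,2,3,26,0],[0.75,2,3,37,0],[0.75,2,3,46,0],[0.75,2,3,52,0],[0.75,2,3,55,0],[0.65,2,3,55.5,0],[0.55,2,3,55.5,0],[0.45,2,3,55.5,0]]])

```text
time_s: 32.33
eef_pos: [0.627, 0.2377, 0.0115]
eef_rot: [0.0, 0.625, 0.781, 0.0]
wrist_force: [-0.1, 0.4, -0.3]
opening: 0.454
grasp_force: 0.0
```

move_arm(series=[[[0.4,0,0,0,0],[0.36,0,0,0,0],[0.32,0,0,0,0],[0.28,0,0,0,0],[0.24,0,0,0,0],[0.2,0,0,0,0],[0.1,0,0,0,0],[0,0,0,0,0],[0,0,0,0,0],[0,0,0,0,0]]])

```text
time_s: 33.17
eef_pos: [0.6272, 0.2377, 0.0118]
eef_rot: [0.0, 0.625, 0.781, 0.001]
wrist_force: [-0.8, -0.2, 5.8]
opening: 0.278
grasp_force: 59.3
```

move_arm(series=[[[0,0,0,-3,0],[0,0,0,-9,0],[0,0,0,-19,0],[0,0,0,-33,0],[0,0,0,-50,0],[0,0,0,-67,0],[0,-3,-2,-82,-0.02],[0,-10,-7,-93,-0.07],[0,-20,-15,-100,-0.14],[0,-34,-25,-102,-0.22]]])

```text
time_s: 34.0
eef_pos: [0.6107, 0.1993, 0.1162]
eef_rot: [0.002, 0.533, 0.846, 0.001]
wrist_force: [0.1, -0.1, -0.1]
opening: 0.277
grasp_force: 59.0
```

move_arm(series=[[[0,-18,-13,0,-0.09],[0,-38,-28,0,-0.19],[0,-60,-44,0,-0.29],[0,-84,-62,0,-0.39],[0,-108,-80,0,-0.49],[0,-132,-98,0,-0.59],[0,-156,-115,0,-0.69],[0,-180,-133,0,-0.79],[0,-204,-151,0,-0.89],[0,-226,-167,0,-0.98]]])

```text
time_s: 34.83
eef_pos: [0.5546, -0.0787, 0.1142]
eef_rot: [0.001, 0.072, 0.997, -0.0]
wrist_force: [0.2, 0.1, -0.8]
opening: 0.277
grasp_force: 59.0
```

move_arm(series=[[[0,10,-12,0,-0.05],[0,22,-22,0,-0.1],[0,36,-30,0,-0.14],[0,50,-38,0,-0.18],[0,62,-45,0,-0.18],[0,71,-50,0,-0.18],[0,77,-53,0,-0.18],[0,78,-53,0,-0.18],[0,78,-53,0,-0.18],[0,78,-53,0,-0.18]]])

```text
time_s: 35.67
eef_pos: [0.4706, -0.1175, 0.1133]
eef_rot: [0.0, -0.015, 1.0, -0.0]
wrist_force: [1.1, -0.6, -1.4]
opening: 0.277
grasp_force: 59.0
```

Run:
```python
from h import *
o=ctrl.get_obs();r=o["eef_rot"];print(np.round(o["eef_pos"],4),"head",2*np.degrees(np.arctan2(r[2],r[1]))-90)
p,d=camera("side")
u,v=proj("side",[[.47,-.12,.08]])[0].astype(int)
cv2.imwrite("pics/s2.png",cv2.resize(p[v-60:v+60,u-80:u+80],(640,480),interpolation=cv2.INTER_CUBIC))
```

```text
[ 0.4706 -0.1175  0.1133] head 91.74106057462382
```

View pics/s2.png

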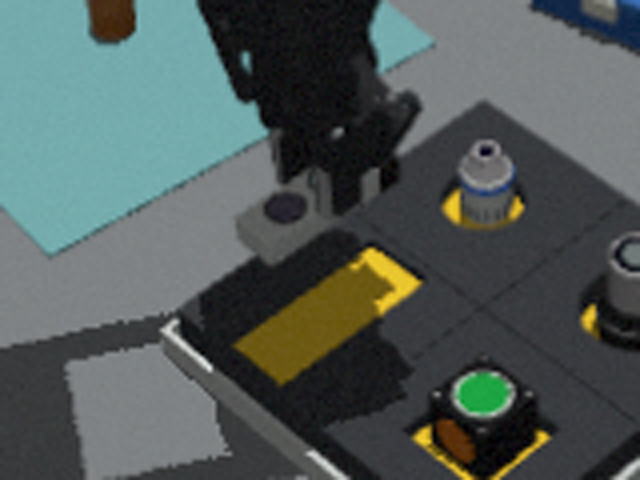

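The slider is held level and parallel to the slot, with its near end at (265,230). I correct by 3 mm and lower.

move_arm(series=[[[0,1,-3,5,0],[0,1,-3,14,0],[0,1,-3,26,0],[0,1,-3,38,0],[0,1,-3,49,0],[0,1,-3,58,0],[0,1,-3,65,0],[0,1,-3,69,0],[0,1,-3,71,0],[0,1,-3,71,0]]])

```text
time_s: 36.55
eef_pos: [0.469, -0.1205, 0.0416]
eef_rot: [-0.0, -0.015, 1.0, 0.0]
wrist_force: [0.0, 0.2, -1.1]
opening: 0.275
grasp_force: 59.0
```

move_arm(series=[[[0,0,0,0.4,0],[0,0,0,0.8,0],[0,0,0,1.2,0],[0,0,0,1.6,0],[0,0,0,2,0],[0,0,0,2.3,0],[0,0,0,2.6,0],[0,0,0,2.9,0],[0,0,0,3.2,0],[0,0,0,3.2,0]]])

```text
time_s: 37.38
eef_pos: [0.469, -0.1205, 0.0386]
eef_rot: [-0.0, -0.015, 1.0, 0.0]
wrist_force: [-0.5, -0.4, -1.3]
opening: 0.28
grasp_force: 59.0
```

Run:
```python
from h import *
p,d=camera("side")
u,v=proj("side",[[.47,-.12,.04]])[0].astype(int)
cv2.imwrite("pics/s3.png",cv2.resize(p[v-45:v+45,u-60:u+60],(640,480),interpolation=cv2.INTER_CUBIC))
```

```text
(no output)
```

View pics/s3.png

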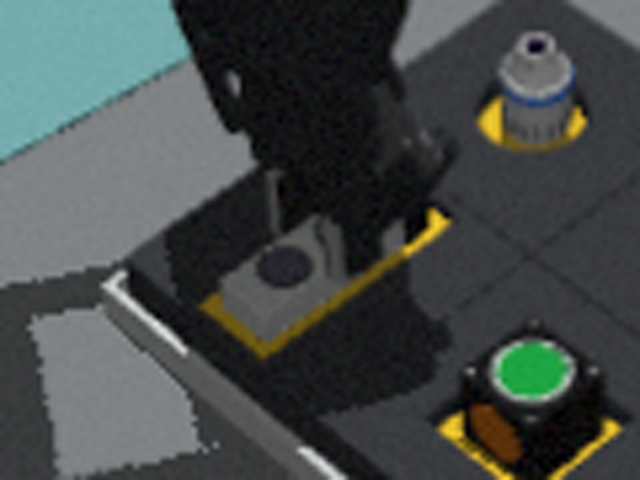

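The slider is inside the slot with yellow margin all round at (240,330) and (435,220). I make the final slow set-down.

move_arm(series=[[[0,0,0,0.2,0],[0,0,0,0.4,0],[0,0,0,0.6,0],[0,0,0,0.8,0],[0,0,0,1,0],[0,0,0,1.2,0],[0,0,0,1.4,0],[0,0,0,1.6,0],[0,0,0,1.8,0],[0,0,0,1.8,0]]])

```text
time_s: 38.27
eef_pos: [0.4691, -0.1205, 0.0369]
eef_rot: [-0.0, -0.015, 1.0, 0.0]
wrist_force: [0.2, -0.6, -0.5]
opening: 0.28
grasp_force: 59.0
```

move_arm(series=[[[0,0,0,0.1,0],[0,0,0,0.2,0],[0,0,0,0.3,0],[0,0,0,0.4,0],[0,0,0,0.5,0],[0,0,0,0.6,0],[0,0,0,0.7,0],[0,0,0,0.8,0],[0,0,0,0.8,0],[0,0,0,0.8,0]]])

```text
time_s: 39.1
eef_pos: [0.4691, -0.1206, 0.0367]
eef_rot: [-0.0, -0.015, 1.0, -0.0]
wrist_force: [-4.5, 1.7, 8.4]
opening: 0.28
grasp_force: 60.1
```

move_arm(series=[[[0.28,0,0,0,0],[0.3,0,0,0,0],[0.33,0,0,0,0],[0.37,0,0,0,0],[0.42,0,0,0,0],[0.47,0,0,0,0],[0.5,0,0,0,0],[0.5,0,0,-2,0],[0.5,0,0,-8,0],[0.5,0,0,-20,0]]])

```text
time_s: 39.93
eef_pos: [0.4681, -0.12, 0.0555]
eef_rot: [-0.001, -0.015, 1.0, 0.001]
wrist_force: [0.0, -0.3, 0.2]
opening: 0.501
grasp_force: 0.0
```

move_arm(series=[[[0.5,0,0,-25,0],[0.5,0,0,-55,0],[0.5,0,10,-85,0],[0.5,0,35,-115,0],[0.5,0,70,-135,0],[0.5,0,110,-140,0],[0.5,0,150,-140,0],[0.5,0,185,-140,0],[0.5,0,210,-140,0],[0.5,0,220,-140,0]]])

```text
time_s: 40.77
eef_pos: [0.4619, 0.1024, 0.1968]
eef_rot: [0.0, -0.017, 1.0, 0.0]
wrist_force: [0.1, -0.2, 0.4]
opening: 0.502
grasp_force: 0.0
```

Run:
```python
from h import *
p,d=camera("side");q,_=camera("top")
a=cv2.resize(p[130:370,150:470],(400,300),interpolation=cv2.INTER_CUBIC);b=cv2.resize(q[210:390,230:470],(400,300),interpolation=cv2.INTER_CUBIC)
cv2.imwrite("pics/end.png",np.hstack([a,b]));print(ctrl.get_obs()["eef_pos"])
```

```text
[0.46224191 0.10060265 0.19648221]
```

View pics/end.png

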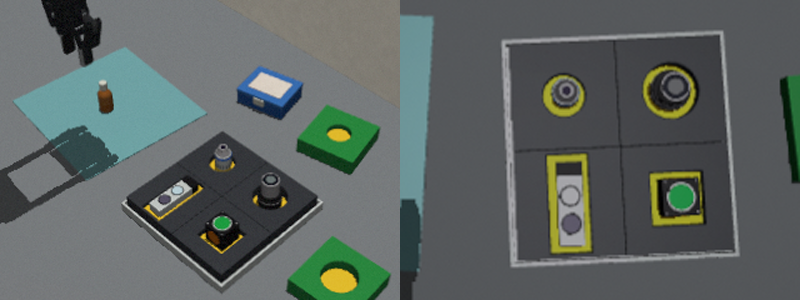

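All four are seated in their nests in the right crop: (565,95), (672,88), (570,205) and (680,197). The oil bottle and slide box are where they were, and the arm is clear, so I hand in.

```bash
python3 -c "
from bench import order
print(order.hand_in())"
```

```text
the job is handed in; nothing more can be done
None
```

The eyepiece, objective, filter cube and slider are each seated upright in their own nests, with the oil bottle and slide box left where they stood; the job was handed in at about 41 s of the 141 s allowed, with no verdict returned.

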